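Square a printing plate into the corner of the squaring board

TASK

Take the rubber stamp with the oblong foot and use it as a pusher: with the stamp, nudge the flat metal printing plate across its wooden squaring board until it is pressed against the bar of the long rail (it is adjustable, so feel for it), then along that rail until it is pressed against the short stop, so that it lies flush on both edges in the corner. Press it home each time with about 5 N more than it takes to slide it, never so hard that the rail or stop takes 12 N, and do not touch the plate with the gripper itself. Then stand the stamp upright on the table about where you took it from, and leave the other stamps and the ink tin undisturbed.

Things in the scene. Friction and masses are not known exactly. Their poses are not given: they have to be found in the camera images.
- board: Wooden squaring board screwed to the table, 8 mm thick; it does not move. Origin at table level (top 8 mm higher); the board reaches from -105 to +130 mm in x and -120 to +145 mm in y. x points to the long rail (away from the robot, within 18 degrees), y to the short stop (left).
- long_rail: Long rail, its clamp: two thumb nuts fixed on the board; origin and axes are the board's. They clamp a dark wooden bar along y (150 mm long, board y -31 to +119; 14 mm wide, top 22 mm above the table), square to the board. Where it is clamped is NOT measured: its inner face lies somewhere from board x = 71 to 85 mm; feel or look for it. Pushing does not shift it.
- short_stop: Short stop, its clamp: two thumb nuts fixed on the board; origin and axes are the board's. They clamp a dark wooden bar along x (76 mm long, board x -10 to +66; 14 mm wide, top 22 mm above the table), square to the board. Where it is clamped is NOT measured: its inner face lies somewhere from board y = 91 to 105 mm; feel or look for it. Pushing does not shift it.
- plate: Smooth flat steel printing plate, loose on the board, 80 (x) x 110 (y) x 10 mm, 0.2 to 1 kg (it does not show). Origin: centre of its underside. It starts 2 to 50 mm short of rail and stop, turned up to 12 degrees; its +x edge faces the rail, its +y edge the stop. The push that slides it differs each time, about 0.4 to 4 N; only what is pushed beyond that goes into the rail or stop it meets.
- stamp_2: The pusher: rubber stamp of pale wood with an oblong foot 35 (x) x 50 (y) x 22 mm high and a pale turned handle above its middle, 74 mm high overall, 0.06 kg. The handle is 26 to 28 mm thick from 40 to 74 mm above the underside, with a 22 mm neck below (22 to 40 mm). Origin: centre of the underside. It stands upright on the table to the right of the board. Its flat sides are the pushing faces.
- stamp_1: Bystander: rubber stamp with a square foot 40 x 40 mm and a dark handle, 74 mm high; origin at the centre of its underside.
- stamp_3: Bystander: another rubber stamp with a square foot 40 x 40 mm and a dark handle, 74 mm high; origin at the centre of its underside. The three stamps stand in any order, at least 80 mm apart between centres.
- ink_tin: Bystander: round tin 62 mm across, 20 mm high, on the table behind the stamps; origin at the centre of its underside.
Things that resemble listed ones, but are neither listed nor needed, are in the scene too. What is shaped like the stamp_2 but blue or yellow is not meant.

How it is judged:
By the outcome, as a careful person would: the job done as asked, in the order asked, and still so for the second after the job is handed in, with the robot touching nothing.
It also fails if it takes over 72 s, if anything falls off the work surface, if the arm or the gripper's body presses on something with over 40 N, if the wrist force passes 120 N, or if a joint passes its speed limit or range.

ROBOT

A 6-joint arm with a two-finger parallel gripper is mounted at the origin on a cart in front of the work surface, level with it; the furniture and walls round the work are solid. World frame = base frame: x ahead of the robot, y to its left, z up, the work surface at z = 0. Lengths are in m, angles in rad, forces in N, time in s.
With the tool pointing down it reaches from about 0.275 to 0.75 m from the base axis. Payload 10.2 kg.
Tool frame: the origin (TCP) lies on the centre line of the jaws, within the pads' length; the fingertips stand tip_extent ahead of it and the grasp point (between the pads) lies 11 mm behind it (tip_extent is the distance from the TCP to the fingertips, in m); z points along the fingers, y is the direction in which the jaws open and shut (so a half turn about z gives the same grasp; the last joint's range is limited). The gripper opens to 88 mm and grips with 3 to 60 N. Pads are 18 mm wide; open, the fingers measure 123 mm over their backs; the gripper's body (75 mm by 187 mm) begins 45 mm behind the grasp point.
Start: joints at [-1.351, 0.313, 1.498, -0, 1.331, -0.223], TCP at [0.225, -0.474, 0.247] pointing down, gripper open.
Joint ranges: [-2.94, 2.94], [-0.97, 2.17], [0.19, 2.56], [-1.23, 4.37], [0.02, 3.11], [-2.88, 2.88]. Speed limits (rad/s): [2.39, 2.39, 3.01, 3.14, 3.14, 3.14].

INTERFACE

Orientations are given as a rotation vector (axis times angle).
In Python, from bench import * gives the robot as it stands.
- The arm moves only by the tool jog_arm, never from a script. Its argument "moves" is a list of rows, each a list of 3 entries, a list of its own where there are three numbers: the shift along the tool's x, y, z in m, then the turn, a rotation vector about the tool's x, y, z in rad, then the opening, from 0 (shut) to 1 (fully open). In form: [[[x, y, z], [ax, ay, az], fingers], ...]. A call has 1 to 12 rows; each row is the pose to reach, as a shift and turn from the pose measured when the call began, along the tool's axes at that moment; what a row does not reach only later rows make up. A row lasts 1/8 s, in which the tool goes at most 62.5 mm and 10.7 degrees, less where a joint would pass 70% of its speed; a pose out of reach is approached as far as the arm can. A call with a gripper value outside its range is refused whole. The fingers move at their own pace and stop on an object; "newtons" is the grip in N (left out, the last holds). Time passes only in rows, so rows that repeat a pose let the fingers close. It gives the time, the measured TCP pose, the force and the opening at its end, in the units of the state.
- get_state(): the state, without advancing time (a new reading comes with each control period).
- capture(name): name is "scene" or "top"; returns the picture (384x512x3 uint8, red, green, blue); there is no depth.
- camera_info(name): a dict with "K" (3x3 intrinsics, pixels), "R" (3x3) and "t" (3): a world point X has camera coordinates R X + t. Camera axes: x right, y down, z forward; pixel columns grow to the right and rows downward; lengths in m; the calibration is good to about 2 mm. A picture is of the moment at which its call begins. camera_info takes no time and is no camera call.
- sign_off(): hands the job in, once; it reports no verdict.
The state is a dict: "time_s": time; "joint_positions": joint angles; "dq": joint speeds; "joint_efforts": joint torques, N m; "position": TCP position; "tool_rot": TCP orientation; "contact_force": force on the tool from outside, world axes, zero at the start; "wrist_torque": the same for the moment, N m; "grip_width": finger opening in m.
Only numpy, scipy, OpenCV 4.12 (cv2) and the standard library are available. Lean on these libraries where they do the work, as an engineer would, in place of code of your own. Each camera call takes 0.05 s, during which the arm holds its last target. There are 200 camera calls.

## Working session

There is one attempt and no reset: what is moved stays moved. The work goes in short steps, Python scripts to look and compute and a tool call to move; the robot and the scene stay as the last step left them, time stands still between calls to the robot, and variables do not carry over. Pictures are saved under pics/ and viewed, about 8 in all and at most 12, crops included, and the job is handed in when it is done.

Besides the shell and the picture viewer there is one more tool, called after "Call:" as a command line: name --argument value ..., lists and objects as JSON in quotes. jog_arm: Moves the arm, as the interface text tells. Its arguments: {"type":"object","properties":{"moves":{"type":"array"},"newtons":{"type":"number"}},"required":["moves"]}

```bash
mkdir -p pics; ls; python3 - <<'E'
from bench import *
import cv2
s=get_state(); print({k:s[k] for k in s if k in('time_s','position','tool_rot','contact_force','grip_width','tip_extent')})
for n in('scene','top'):
    im=capture(n); cv2.imwrite(f'pics/{n}0.png',cv2.cvtColor(im,cv2.COLOR_RGB2BGR)); c=camera_info(n); print(n,c)
E
```

```text
pics
{'time_s': 0.0, 'position': array([ 0.22486096, -0.47415054,  0.24618441]), 'tool_rot': array([-3.06369763e+00, -6.89474441e-01, -1.02928906e-05]), 'contact_force': array([-0.68910347, -0.05860869, -0.30599115]), 'grip_width': 0.08799974776397514}
scene {'K': array([[489.07349221,   0.        , 259.03304116],
       [  0.        , 489.07349221, 194.86705861],
       [  0.        ,   0.        ,   1.        ]]), 'R': array([[-0.799203  , -0.60095085,  0.01151683],
       [-0.37236758,  0.47998796, -0.79432609],
       [ 0.471823  , -0.6391163 , -0.60738243]]), 't': array([0.35900168, 0.31500954, 0.90785375])}
top {'K': array([[447.80961201,   0.        , 248.6705186 ],
       [  0.        , 447.80961201, 198.06292302],
       [  0.        ,   0.        ,   1.        ]]), 'R': array([[-2.73305342e-02, -9.99613175e-01, -5.15191619e-03],
       [-9.85821959e-01,  2.78063086e-02, -1.65474693e-01],
       [ 1.65553939e-01,  5.56360357e-04, -9.86200580e-01]]), 't': array([-0.10703895,  0.54909274,  0.9644771 ])}
```

View pics/top0.png

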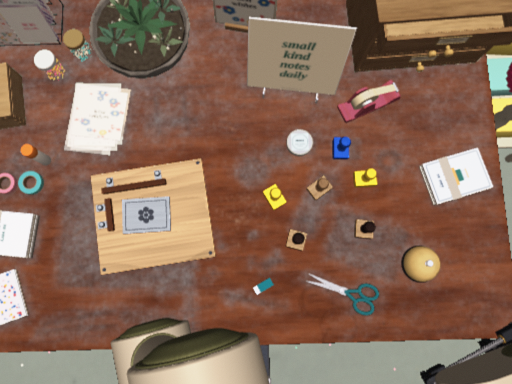

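View pics/scene0.png

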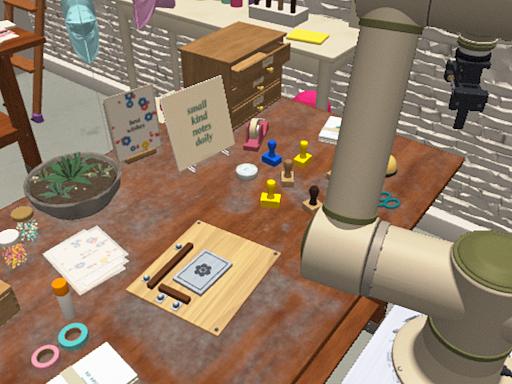

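The top view shows the board around (153,215), with the plate at (146,215), the rail bar at (137,185) and the stop bar at (109,214). The pale oblong stamp_2 is at (320,187), dark-handled stamps at (297,240) and (366,229), the tin at (300,142), and yellow and blue decoys nearby. Next I'll measure with masks.

```bash
cat > h.py <<'E'
from bench import *
import cv2, numpy as np
def ray(n,uv,z):
    c=camera_info(n); K,R,t=c['K'],c['R'],c['t']; C=-R.T@t
    uv=np.atleast_2d(np.asarray(uv,float)); d=(R.T@np.linalg.inv(K)@np.c_[uv,np.ones(len(uv))].T).T
    return (C+d*((z-C[2])/d[:,2])[:,None])[:,:2]
def proj(n,X):
    c=camera_info(n); p=(c['K']@(c['R']@np.atleast_2d(X).T+c['t'][:,None])).T
    return p[:,:2]/p[:,2:]
def biggest(m,roi):
    x0,y0,x1,y1=roi; k=np.zeros_like(m); k[y0:y1,x0:x1]=m[y0:y1,x0:x1]
    cs,_=cv2.findContours(k,cv2.RETR_EXTERNAL,cv2.CHAIN_APPROX_NONE)
    return max(cs,key=cv2.contourArea)
def rect(P):  # metric min-area rectangle of world points (mm)
    return cv2.minAreaRect((P*1000).astype(np.float32))
def quad(c):  # quadrilateral of a pixel contour: fit lines to sides of the hull
    return cv2.approxPolyN(c,4,ensure_convex=True).reshape(-1,2)
E
cat > m.py <<'E'
from h import *
im=capture('top'); hsv=cv2.cvtColor(im,cv2.COLOR_RGB2HSV); H,S,V=[hsv[...,i].astype(int) for i in range(3)]
pl=((S<75)&(V>100)|(H>85)&(H<130)).astype(np.uint8); pl=cv2.morphologyEx(pl,cv2.MORPH_CLOSE,np.ones((3,3)))
c=biggest(pl,(105,188,205,262)); r=rect(ray('top',c.reshape(-1,2),.018)); print('plate',r)
bo=((V>150)&(S>50)&(H<30)).astype(np.uint8); bo=cv2.morphologyEx(bo,cv2.MORPH_CLOSE,np.ones((9,9)))
cb=biggest(bo,(80,150,230,285)); rb=rect(ray('top',cb.reshape(-1,2),.008)); print('board',rb)
q=quad(cb); print('quad',q.tolist(),ray('top',q,.008).round(4).tolist())
dk=((V<110)).astype(np.uint8)
for nm,roi in(('rail',(100,172,175,200)),('stop',(100,196,117,234))):
    d=biggest(dk,roi); print(nm,rect(ray('top',d.reshape(-1,2),.022)))
big=cv2.resize(cv2.cvtColor(im,cv2.COLOR_RGB2BGR)[150:280,85:225],None,fx=4,fy=4,interpolation=cv2.INTER_CUBIC)
for cc,col in((c,(0,0,255)),(cb,(255,0,0))): cv2.polylines(big,[((cc.reshape(-1,1,2)-[85,150])*4+2).astype(np.int32)],True,col,1)
st=cv2.resize(cv2.cvtColor(im,cv2.COLOR_RGB2BGR)[168:208,300:340],None,fx=6,fy=6,interpolation=cv2.INTER_CUBIC)
sc=cv2.cvtColor(capture('scene'),cv2.COLOR_RGB2BGR)[150:200,268:308]
out=np.zeros((540,800,3),np.uint8); out[:520,:560]=big; out[:240,560:]=st; out[240:540,560:800]=cv2.resize(sc,None,fx=6,fy=6)
cv2.imwrite('pics/comp1.png',out)
E
python3 m.py
```

```text
plate ((518.8087768554688, 115.75733947753906), (81.53730010986328, 111.66502380371094), 2.231008768081665)
board ((519.07958984375, 104.33566284179688), (236.359619140625, 266.6513671875), 7.387853622436523)
quad [[216, 256], [100, 275], [90, 175], [201, 157]] [[0.4198, -0.0437], [0.3841, 0.2212], [0.6181, 0.2514], [0.6544, -0.0116]]
rail ((585.7178955078125, 143.77667236328125), (13.655895233154297, 147.7267303466797), 7.512066841125488)
stop ((520.7442626953125, 198.89993286132812), (74.09244537353516, 14.740498542785645), 7.929994106292725)
```

View pics/comp1.png

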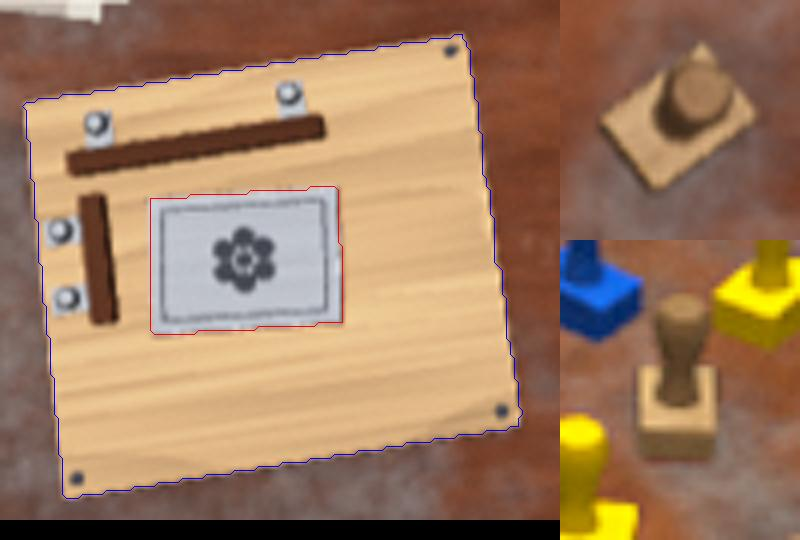

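The crop shows a clean plate outline, square bars, and stamp_2 standing with its foot corners at roughly (307,189), (323,175), (333,187) and (316,200).

```bash
python3 - <<'E'
from h import *
import bench
print([k for k in dir(bench) if not k.startswith('__')])
print({k:np.round(v,3).tolist() for k,v in get_state().items() if k not in('position','dq')})
q=[(307,188.7),(323.3,175),(332.8,187.2),(316.2,199.7)]
for z in(.022,.0): 
    P=ray('top',q,z)*1000; print(z,P.round(1).tolist(),P.mean(0), np.linalg.norm(np.roll(P,-1,0)-P,axis=1))
d=P[1]-P[0]; d2=P[2]-P[3]; print('long axis deg',[np.degrees(np.arctan2(*v[::-1])) for v in(d,d2,P[0]-P[3],P[1]-P[2])])
print('handle top',ray('top',[(323.5,183.5)],.074)*1000)
for n,uv in(('s1',(297,240)),('s3',(366,229)),('yel',(274,196)),('yel2',(366,177)),('blue',(342,148)),('tin',(300,142))): print(n,ray('top',[uv],.03)*1000)
E
```

```text
['PlanningError', 'camera_info', 'capture', 'get_state', 'sign_off', 'tip_extent']
{'time_s': 0.2, 'joint_positions': [-1.351, 0.313, 1.498, -0.0, 1.331, -0.223], 'joint_efforts': [0.0, -40.197, -25.214, 0.069, 0.034, -0.0], 'tool_rot': [-3.064, -0.69, 0.0], 'contact_force': [-0.562, -0.712, 0.8], 'wrist_torque': [0.007, 0.005, -0.021], 'grip_width': 0.088}
0.022 [[568.0, -257.8], [599.3, -297.3], [569.9, -317.7], [541.6, -277.7]] [ 569.70999187 -287.61867856] [50.38899358 35.84727037 48.89151262 33.05639772]
0.0 [[572.1, -260.7], [604.1, -301.0], [574.0, -321.9], [545.2, -281.1]] [ 573.8317272  -291.17536213] [51.47637217 36.62084315 49.94657604 33.76974435]
long axis deg [np.float64(-51.557825655830726), np.float64(-54.749583860715155), np.float64(37.06662267819756), np.float64(34.65639467972158)]
handle top [[ 568.96255073 -287.76507147]]
s1 [[ 449.63884487 -228.48821069]]
s3 [[ 470.12585872 -385.47606195]]
yel [[ 551.66127406 -180.3809935 ]]
yel2 [[ 590.0980784  -393.96097216]]
blue [[ 660.68147037 -342.98285081]]
tin [[ 677.98276939 -245.82864321]]
```

```bash
cat >> h.py <<'E'
from scipy.spatial.transform import Rotation as Ro
def Rt(th):  # tool down, tool y at yaw th (deg)
    t=np.radians(th); y=np.array([np.cos(t),np.sin(t),0]); z=np.array([0,0,-1.]); return np.c_[np.cross(y,z),y,z]
def rel(p,th):
    s=get_state(); R0=Ro.from_rotvec(s['tool_rot']).as_matrix()
    print('shift',(R0.T@(np.array(p)-s['position'])).round(4).tolist(),'turn',Ro.from_matrix(R0.T@Rt(th)).as_rotvec().round(4).tolist())
O=np.array([.5083,.0903]); A=7.4; B=np.array([[np.cos(np.radians(A)),-np.sin(np.radians(A))],[np.sin(np.radians(A)),np.cos(np.radians(A))]])
def bw(x,y): return O+B@np.array([x,y])/1000   # board mm -> world
def wb(p): return B.T@(np.array(p)[:2]-O)*1000
E
python3 -c "
from h import *
print(tip_extent() if callable(tip_extent) else tip_extent)
rel([.5695,-.2877,.16],36.5); rel([.5695,-.2877,.045],36.5)"
```

```text
0.008
shift [0.3913, -0.0208, 0.0865] turn [-0.0004, -0.0007, -1.765]
shift [0.3913, -0.0208, 0.2015] turn [-0.0004, -0.0007, -1.765]
```

Call:
jog_arm --moves '[[[0.391,-0.021,0.086],[0,0,-1.765],0.65],[[0.391,-0.021,0.086],[0,0,-1.765],0.65],[[0.391,-0.021,0.086],[0,0,-1.765],0.65],[[0.391,-0.021,0.086],[0,0,-1.765],0.65],[[0.391,-0.021,0.086],[0,0,-1.765],0.65],[[0.391,-0.021,0.086],[0,0,-1.765],0.65],[[0.391,-0.021,0.086],[0,0,-1.765],0.65],[[0.391,-0.021,0.086],[0,0,-1.765],0.65],[[0.391,-0.021,0.086],[0,0,-1.765],0.65],[[0.391,-0.021,0.086],[0,0,-1.765],0.65],[[0.391,-0.021,0.086],[0,0,-1.765],0.65],[[0.391,-0.021,0.086],[0,0,-1.765],0.65]]' --newtons 60

```text
time_s: 1.7
position: [0.5691, -0.2877, 0.1604]
tool_rot: [-1.416, -2.804, -0.001]
contact_force: [0.3, 0.9, 0.3]
grip_width: 0.0572
```

```bash
python3 -c "
from h import *
im=capture('scene'); cv2.imwrite('pics/s2.png',cv2.resize(cv2.cvtColor(im,cv2.COLOR_RGB2BGR)[100:250,200:400],None,fx=3,fy=3))
s=get_state(); print(s['joint_positions'],s['position']); rel([.5695,-.2877,.042],36.5)"
```

```text
[-6.51582363e-01  6.31700454e-01  1.24051069e+00  5.05670572e-04
  1.27008721e+00 -1.28735326e+00] [ 0.56915187 -0.28768256  0.16038094]
shift [-0.0003, 0.0002, 0.1184] turn [0.0003, -0.0008, -0.0014]
```

View pics/s2.png

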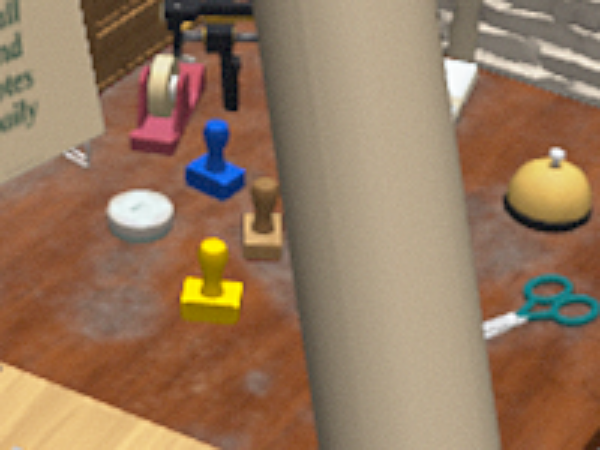

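The gripper hangs above stamp_2, which is at (263,220) in the crop, and the arm link hides the area to its right. I'll descend and grip.

Call:
jog_arm --moves '[[[0,0,0.05],[0,0,0],0.65],[[0,0,0.09],[0,0,0],0.65],[[0,0,0.118],[0,0,0],0.65],[[0,0,0.118],[0,0,0],0.65],[[0,0,0.118],[0,0,0],0.2],[[0,0,0.118],[0,0,0],0.2],[[0,0,0.118],[0,0,0],0.1],[[0,0,0.118],[0,0,0],0.1],[[0,0,0.118],[0,0,0],0.1]]' --newtons 60

```text
time_s: 2.88
position: [0.5695, -0.2877, 0.043]
tool_rot: [1.416, 2.804, 0.001]
contact_force: [-1.2, 1.7, 4.2]
grip_width: 0.0206
```

```bash
python3 -c "
from h import *
im=capture('scene'); a=cv2.resize(cv2.cvtColor(im,cv2.COLOR_RGB2BGR)[120:220,240:340],None,fx=4,fy=4)
im=capture('top'); b=cv2.resize(cv2.cvtColor(im,cv2.COLOR_RGB2BGR)[140:240,270:370],None,fx=4,fy=4)
cv2.imwrite('pics/s3.png',np.hstack([a,b])); s=get_state(); print(s['grip_width'],s['contact_force'],s['wrist_torque'])"
```

```text
0.020435295215430367 [0.82513131 1.71993734 5.65898627] [ 0.18688699 -0.13776088 -0.06212924]
```

View pics/s3.png

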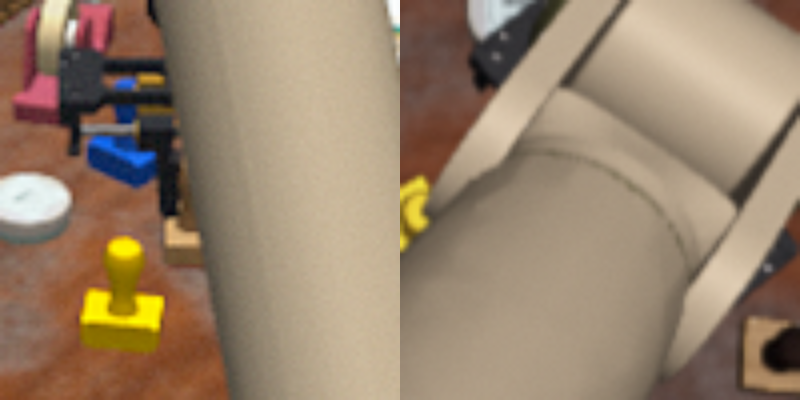

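Call:
jog_arm --moves '[[[0,0,-0.03],[0,0,0],0.1],[[0,0,-0.08],[0,0,0],0.1],[[0,0,-0.12],[0,0,0],0.1],[[0,0,-0.12],[0,0,0],0.1]]'

```text
time_s: 3.48
position: [0.5702, -0.2884, 0.1659]
tool_rot: [1.413, 2.799, -0.001]
contact_force: [0.7, 0.6, -1.5]
grip_width: 0.0206
```

```bash
python3 -c "
from h import *
p=bw(-80,24); rel([p[0],p[1],.163],7.4); s=get_state(); print(s['grip_width'],s['contact_force'],s['wrist_torque'])"
```

```text
shift [0.4012, 0.1168, 0.001] turn [0.0034, 0.0047, 0.5066]
0.020552776945113795 [ 0.70063697  0.58413756 -1.47827413] [-0.00165512 -0.09422461  0.00599572]
```

Call:
jog_arm --moves '[[[0.401,0.117,0.001],[0.003,0.005,0.507],0.1],[[0.401,0.117,0.001],[0.003,0.005,0.507],0.1],[[0.401,0.117,0.001],[0.003,0.005,0.507],0.1],[[0.401,0.117,0.001],[0.003,0.005,0.507],0.1],[[0.401,0.117,0.001],[0.003,0.005,0.507],0.1],[[0.401,0.117,0.001],[0.003,0.005,0.507],0.1],[[0.401,0.117,0.001],[0.003,0.005,0.507],0.1],[[0.401,0.117,0.001],[0.003,0.005,0.507],0.1],[[0.401,0.117,0.001],[0.003,0.005,0.507],0.1]]'

```text
time_s: 4.6
position: [0.4261, 0.1033, 0.1622]
tool_rot: [-2.073, -2.359, 0.001]
contact_force: [-0.4, -0.5, -0.3]
grip_width: 0.0205
```

```bash
python3 -c "
from h import *
p=proj('scene',[get_state()['position']])[0].astype(int); print(p)
y0=max(p[1]-60,0); x0=max(p[0]-70,0)
im=capture('scene'); cv2.imwrite('pics/s4.png',cv2.resize(cv2.cvtColor(im,cv2.COLOR_RGB2BGR)[y0:y0+120,x0:x0+140],None,fx=5,fy=5))
p=bw(-70,24); rel([p[0],p[1],.055],7.4); s=get_state(); print(x0,y0,s['grip_width'],s['position'],wb(s['position']))"
```

```text
[237 234]
shift [0.0008, 0.0097, 0.1073] turn [-0.0009, -0.0004, -0.0013]
167 174 0.020515704702588053 [0.42634008 0.10297874 0.16234295] [-79.64432593  23.1292162 ]
```

View pics/s4.png

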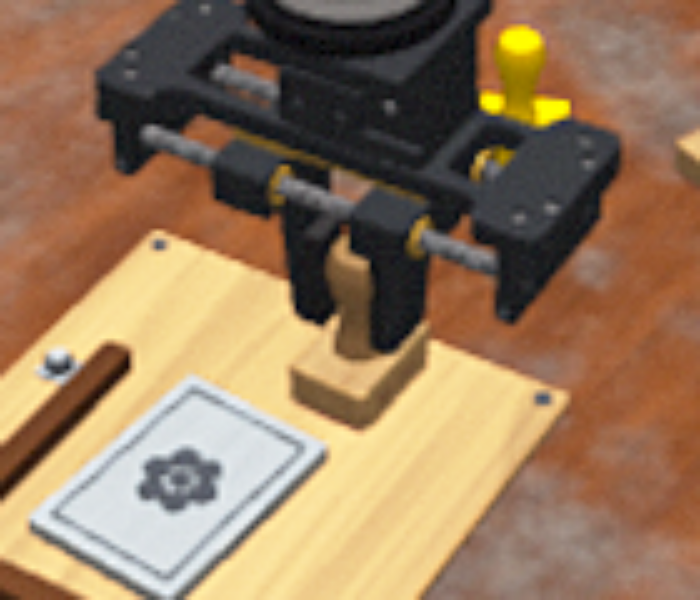

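The view shows the handle in the jaws but sticking out towards +y, so it is held off centre. I'll measure how far from the foot corners in this picture.

```bash
python3 -c "
from h import *
im=cv2.imread('pics/s4.png')
cv2.imwrite('pics/s4b.png',cv2.resize(im[220:440,260:460],None,fx=3,fy=3,interpolation=cv2.INTER_CUBIC))
"
```

```text
(no output)
```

View pics/s4b.png

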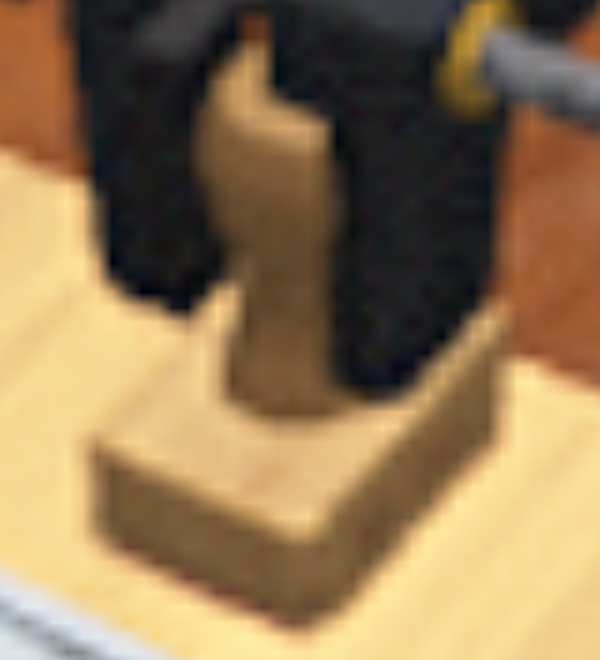

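```bash
python3 -c "
from h import *
s=get_state();z=s['position'][2]
f=lambda q:[((u/3+260)/5+167,(v/3+220)/5+174) for u,v in q]
for q,zz in(([(95,445),(312,540),(505,315)],z-.043+.022),([(97,540),(310,630),(500,440)],z-.043)):
    P=ray('scene',f(q),zz); b=np.array([wb(p) for p in P]); print(b.round(1).tolist(), 'sides',np.linalg.norm(b[0]-b[1]),np.linalg.norm(b[2]-b[1]),'centre',(b[0]+b[2])/2)
    for d in(b[0]-b[1],b[2]-b[1]): print(np.degrees(np.arctan2(d[1],d[0])))
print(wb(s['position']))
"
```

```text
[[-66.7, 47.3], [-99.9, 48.1], [-100.0, -0.7]] sides 33.21830329973931 48.766104962077854 centre [-83.32697209  23.2929149 ]
-1.3810896415788916
-90.05643460558085
[[-63.6, 43.2], [-96.3, 43.2], [-99.8, 0.1]] sides 32.77017542583775 43.24682564371423 centre [-81.66201246  21.6396732 ]
-0.16002517781210354
-94.52022606044821
[-79.64432593  23.1292162 ]
```

The foot is centred within about 3 mm of the TCP and square to the board, so the grasp is good. I'll lower it behind the plate.

Call:
jog_arm --moves '[[[0.001,0.012,0.05],[0,0,-0.001],0.1],[[0.001,0.012,0.09],[0,0,-0.001],0.1],[[0.001,0.012,0.109],[0,0,-0.001],0.1],[[0.001,0.012,0.109],[0,0,-0.001],0.1],[[0.001,0.012,0.109],[0,0,-0.001],0.1]]'

```text
time_s: 5.28
position: [0.4384, 0.105, 0.0537]
tool_rot: [-2.075, -2.358, 0.0]
contact_force: [-0.7, 1.1, -1.1]
grip_width: 0.0202
```

```bash
cat > f.py <<'E'
from h import *
import sys
n=int(sys.argv[1]) if len(sys.argv)>1 else 4
F=[];W=[]
for i in range(n):
    capture('top') if 0 else capture('scene'); s=get_state(); F.append(s['contact_force']); W.append(s['wrist_torque'])
F=np.array(F); f=F.mean(0); fb=B.T@f[:2]
print('t',round(s['time_s'],2),'board xy',wb(s['position']).round(1),'z',round(s['position'][2],4),'Fboard',fb.round(2),'Fz',f[2].round(2),'sd',F.std(0).round(2),'W',np.mean(W,0).round(3))
E
python3 f.py 6
```

```text
t 5.58 board xy [-67.6  24.1] z 0.0537 Fboard [0.24 0.25] Fz -0.55 sd [0.41 0.35 0.62] W [-0.041 -0.092 -0.005]
```

Call:
jog_arm --moves '[[[0,0.006,0],[0,0,0],0.1],[[0,0.012,0],[0,0,0],0.1],[[0,0.018,0],[0,0,0],0.1],[[0,0.022,0],[0,0,0],0.1],[[0,0.026,0],[0,0,0],0.1],[[0,0.029,0],[0,0,0],0.1],[[0,0.032,0],[0,0,0],0.1],[[0,0.034,0],[0,0,0],0.1],[[0,0.036,0],[0,0,0],0.1]]'

```text
time_s: 6.7
position: [0.4738, 0.1102, 0.0536]
tool_rot: [-2.073, -2.359, 0.0]
contact_force: [-2.9, 0.5, -2.0]
grip_width: 0.0205
```

```bash
python3 f.py 4
```

```text
t 6.9 board xy [-31.5  24.1] z 0.0537 Fboard [-2.47 -0.3 ] Fz -1.93 sd [0.56 0.26 0.62] W [-0.145  0.417  0.016]
```

Call:
jog_arm --moves '[[[0,0.001,0],[0,0,0],0.1],[[0,0.002,0],[0,0,0],0.1],[[0,0.003,0],[0,0,0],0.1],[[0,0.004,0],[0,0,0],0.1],[[0,0.005,0],[0,0,0],0.1]]'

```text
time_s: 7.52
position: [0.4789, 0.1108, 0.0538]
tool_rot: [-2.074, -2.36, -0.0]
contact_force: [-5.1, -0.3, 1.5]
grip_width: 0.0205
```

```bash
python3 f.py 3
```

```text
t 7.67 board xy [-26.3  24.1] z 0.0537 Fboard [-3.78  0.49] Fz -0.04 sd [0.25 0.16 0.45] W [-0.119  0.651 -0.002]
```

Call:
jog_arm --moves '[[[0,0.0008,0],[0,0,0],0.1],[[0,0.0016,0],[0,0,0],0.1],[[0,0.0024,0],[0,0,0],0.1]]'

```text
time_s: 8.05
position: [0.4815, 0.1112, 0.0537]
tool_rot: [2.074, 2.36, 0.001]
contact_force: [-5.0, -1.3, 0.6]
grip_width: 0.0202
```

```bash
python3 f.py 3
```

```text
t 8.2 board xy [-23.8  24.1] z 0.0537 Fboard [-3.79 -0.64] Fz -0.21 sd [0.39 0.38 0.37] W [-0.126  0.653  0.01 ]
```

Call:
jog_arm --moves '[[[0,0.0007,0],[0,0,0],0.1],[[0,0.0014,0],[0,0,0],0.1],[[0,0.002,0],[0,0,0],0.1]]'

```text
time_s: 8.57
position: [0.4836, 0.1114, 0.0537]
tool_rot: [2.074, 2.36, 0.001]
contact_force: [-5.2, -0.9, 0.0]
grip_width: 0.0202
```

```bash
python3 f.py 3; python3 m.py | grep -v quad
```

```text
t 8.72 board xy [-21.7  24.1] z 0.0537 Fboard [-4.44  0.21] Fz 0.12 sd [0.04 0.11 0.37] W [-0.122  0.671 -0.017]
plate ((499.5135192871094, 135.80157470703125), (170.52366638183594, 147.55520629882812), 1.4778252840042114)
board ((505.1007080078125, 126.1780776977539), (258.6007080078125, 313.34576416015625), 7.313594341278076)
rail ((582.8048706054688, 144.48406982421875), (144.2353057861328, 51.96409225463867), 83.088134765625)Traceback (most recent call last):
  File "m.py", line 10, in <module>
    d=biggest(dk,roi); print(nm,rect(ray('top',d.reshape(-1,2),.022)))
  File "h.py", line 13, in biggest
    return max(cs,key=cv2.contourArea)
ValueError: max() iterable argument is empty
```

Call:
jog_arm --moves '[[[0,0.0006,0],[0,0,0],0.1],[[0,0.0012,0],[0,0,0],0.1],[[0,0.0018,0],[0,0,0],0.1]]'

```text
time_s: 9.15
position: [0.4854, 0.1117, 0.0537]
tool_rot: [2.073, 2.36, 0.001]
contact_force: [-4.3, -0.0, 0.2]
grip_width: 0.0202
```

```bash
python3 f.py 3; python3 -c "
from h import *
im=capture('scene'); cv2.imwrite('pics/s5.png',cv2.resize(cv2.cvtColor(im,cv2.COLOR_RGB2BGR)[220:320,140:270],None,fx=6,fy=6,interpolation=cv2.INTER_CUBIC))"
```

```text
t 9.3 board xy [-19.8  24.1] z 0.0537 Fboard [-3.99 -0.27] Fz -0.79 sd [0.33 0.56 0.35] W [-0.112  0.667  0.019]
```

View pics/s5.png

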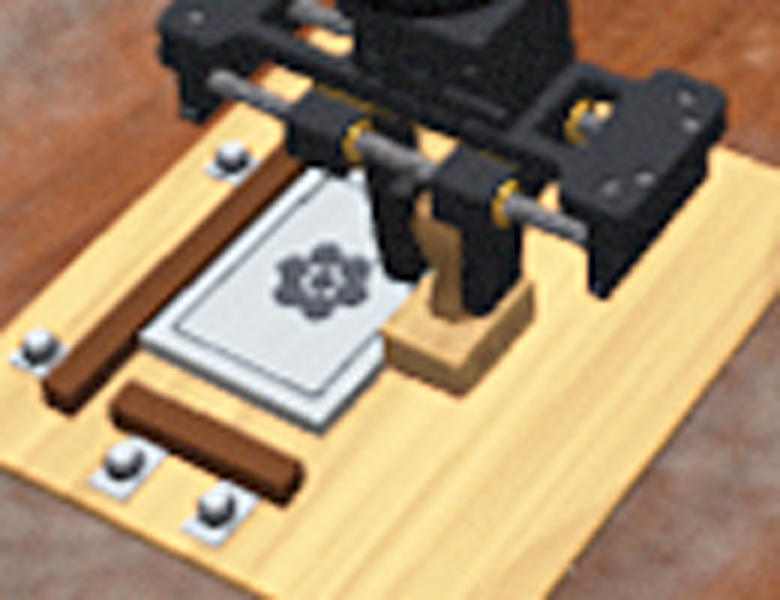

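The plate's near +y corner is almost at the rail, at (145,335), with a small gap still open at the far end. I'll keep pushing.

Call:
jog_arm --moves '[[[0,0.0005,0],[0,0,0],0.1],[[0,0.001,0],[0,0,0],0.1],[[0,0.0015,0],[0,0,0],0.1]]'

```text
time_s: 9.72
position: [0.4867, 0.1118, 0.0537]
tool_rot: [2.074, 2.36, 0.001]
contact_force: [-7.3, -0.8, 2.7]
grip_width: 0.0202
```

```bash
python3 f.py 3
```

```text
t 9.88 board xy [-18.6  24.1] z 0.0537 Fboard [-6.71 -0.4 ] Fz 2.88 sd [0.42 0.34 0.44] W [-0.217  1.149  0.008]
```

Call:
jog_arm --moves '[[[0,0.0006,0],[0,0,0],0.1],[[0,0.0006,0],[0,0,0],0.1]]'

```text
time_s: 10.12
position: [0.4869, 0.1118, 0.0537]
tool_rot: [-2.073, -2.359, 0.001]
contact_force: [-7.3, -1.3, 3.9]
grip_width: 0.0203
```

```bash
python3 f.py 3
```

```text
t 10.28 board xy [-18.5  24.1] z 0.0537 Fboard [-7.12 -0.71] Fz 3.45 sd [0.13 0.28 0.39] W [-0.296  1.239  0.029]
```

Call:
jog_arm --moves '[[[0,0.0011,0],[0,0,0],0.1],[[0,0.0011,0],[0,0,0],0.1]]'

```text
time_s: 10.52
position: [0.4872, 0.1119, 0.0537]
tool_rot: [-2.072, -2.359, 0.004]
contact_force: [-8.3, -1.7, 4.1]
grip_width: 0.0201
```

```bash
python3 f.py 3
```

```text
t 10.68 board xy [-18.1  24.1] z 0.0537 Fboard [-8.62 -0.47] Fz 5.17 sd [0.17 0.72 0.44] W [-0.348  1.516  0.006]
```

Pushed with 8.9 N, about 5 to 6 N over sliding. I'll back off, lift, and take a top view to plan the second push.

Call:
jog_arm --moves '[[[0,-0.005,0],[0,0,0],0.1],[[0,-0.015,0],[0,0,0],0.1],[[0,-0.03,0],[0,0,0],0.1],[[0,-0.03,-0.04],[0,0,0],0.1],[[0,-0.03,-0.07],[0,0,0],0.1],[[0,-0.03,-0.07],[0,0,0],0.1]]'

```text
time_s: 11.42
position: [0.4586, 0.108, 0.1255]
tool_rot: [2.072, 2.359, 0.002]
contact_force: [-0.8, 0.4, -1.9]
grip_width: 0.0206
```

```bash
python3 -c "
from h import *
p=bw(37,-75); rel([p[0],p[1],.122],97.4)"
```

```text
shift [-0.099, 0.084, 0.0037] turn [0.0014, 0.002, -1.5707]
```

Call:
jog_arm --moves '[[[-0.05,0,0.003],[0.001,0.002,-0.3],0.1],[[-0.099,0.04,0.003],[0.001,0.002,-0.5],0.1],[[-0.099,0.084,0.003],[0.001,0.002,-1.571],0.1],[[-0.099,0.084,0.003],[0.001,0.002,-1.571],0.1],[[-0.099,0.084,0.003],[0.001,0.002,-1.571],0.1],[[-0.099,0.084,0.003],[0.001,0.002,-1.571],0.1],[[-0.099,0.084,0.003],[0.001,0.002,-1.571],0.1],[[-0.099,0.084,0.003],[0.001,0.002,-1.571],0.1],[[-0.099,0.084,0.003],[0.001,0.002,-1.571],0.1],[[-0.099,0.084,0.003],[0.001,0.002,-1.571],0.1],[[-0.099,0.084,0.003],[0.001,0.002,-1.571],0.1]]'

```text
time_s: 12.8
position: [0.5545, 0.0207, 0.1221]
tool_rot: [0.2, -3.135, -0.001]
contact_force: [-0.2, -0.5, -0.4]
grip_width: 0.0201
```

```bash
python3 f.py 4; python3 m.py | grep -v quad; python3 -c "
from h import *
im=capture('scene'); a=cv2.resize(cv2.cvtColor(im,cv2.COLOR_RGB2BGR)[180:320,130:290],None,fx=4,fy=4)
im=capture('top'); b=cv2.resize(cv2.cvtColor(im,cv2.COLOR_RGB2BGR)[150:290,85:245],None,fx=4,fy=4)
cv2.imwrite('pics/s6.png',cv2.resize(np.hstack([a,b]),(800,350)))
p=bw(37,-75); rel([p[0],p[1],.054],97.4)"
```

```text
t 13.0 board xy [ 37. -75.] z 0.1226 Fboard [-0.15  0.21] Fz -0.45 sd [0.29 0.15 0.25] W [ 0.088 -0.135 -0.001]
plate ((497.00201416015625, 125.57867431640625), (177.2373504638672, 168.50039672851562), 88.37748718261719)
board ((518.1034545898438, 111.60787963867188), (311.12432861328125, 314.2179870605469), 88.44075012207031)
rail ((598.2240600585938, 137.94253540039062), (142.4413604736328, 35.608253479003906), 84.23811340332031)
stop ((546.8192749023438, 217.6221160888672), (34.82973861694336, 6.931215763092041), 1.5202277898788452)
shift [0.0001, -0.0, 0.0687] turn [0.0002, 0.0003, 0.0001]
```

View pics/s6.png

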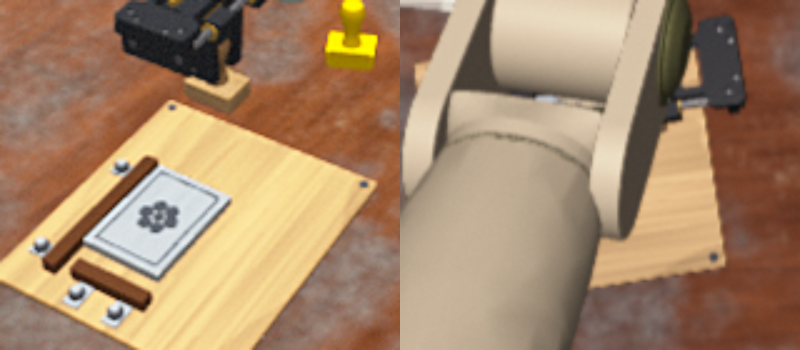

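Plate looks flush on the rail in the scene view, and the stamp is poised clear on its -y side. Lowering now.

Call:
jog_arm --moves '[[[0,0,0.05],[0,0,0],0.1],[[0,0,0.069],[0,0,0],0.1],[[0,0,0.069],[0,0,0],0.1],[[0,0.004,0.069],[0,0,0],0.1],[[0,0.01,0.069],[0,0,0],0.1],[[0,0.014,0.069],[0,0,0],0.1],[[0,0.018,0.069],[0,0,0],0.1],[[0,0.021,0.069],[0,0,0],0.1],[[0,0.024,0.069],[0,0,0],0.1],[[0,0.027,0.069],[0,0,0],0.1],[[0,0.03,0.069],[0,0,0],0.1]]'

```text
time_s: 14.58
position: [0.551, 0.0502, 0.0539]
tool_rot: [-0.203, 3.134, -0.001]
contact_force: [-0.3, -4.2, -2.4]
grip_width: 0.0201
```

```bash
python3 f.py 3
```

```text
t 14.72 board xy [ 37.1 -45.1] z 0.0538 Fboard [ 0.17 -2.15] Fz -0.5 sd [0.19 0.13 0.29] W [-0.369 -0.208  0.01 ]
```

Call:
jog_arm --moves '[[[0,0.002,0],[0,0,0],0.1],[[0,0.004,0],[0,0,0],0.1],[[0,0.006,0],[0,0,0],0.1],[[0,0.008,0],[0,0,0],0.1],[[0,0.01,0],[0,0,0],0.1],[[0,0.012,0],[0,0,0],0.1]]'

```text
time_s: 15.48
position: [0.5495, 0.0623, 0.0539]
tool_rot: [-0.203, 3.134, -0.0]
contact_force: [0.2, -5.9, 1.5]
grip_width: 0.0201
```

```bash
python3 f.py 3
```

```text
t 15.62 board xy [ 37.1 -32.9] z 0.0538 Fboard [ 0.2  -3.31] Fz 0.51 sd [0.29 0.39 0.43] W [-0.646 -0.241  0.016]
```

Call:
jog_arm --moves '[[[0,0.0008,0],[0,0,0],0.1],[[0,0.0016,0],[0,0,0],0.1],[[0,0.0024,0],[0,0,0],0.1],[[0,0.0032,0],[0,0,0],0.1]]'

```text
time_s: 16.12
position: [0.5491, 0.0655, 0.0539]
tool_rot: [-0.203, 3.134, -0.0]
contact_force: [-0.5, -4.7, 1.7]
grip_width: 0.0203
```

```bash
python3 f.py 3;python3 -c "
from h import *
im=capture('scene'); cv2.imwrite('pics/s7.png',cv2.resize(cv2.cvtColor(im,cv2.COLOR_RGB2BGR)[220:320,140:270],None,fx=6,fy=6,interpolation=cv2.INTER_CUBIC))"
```

```text
t 16.27 board xy [ 37.2 -29.7] z 0.0538 Fboard [-0.08 -4.55] Fz 1.11 sd [0.48 0.37 0.1 ] W [-0.821 -0.229  0.005]
```

View pics/s7.png

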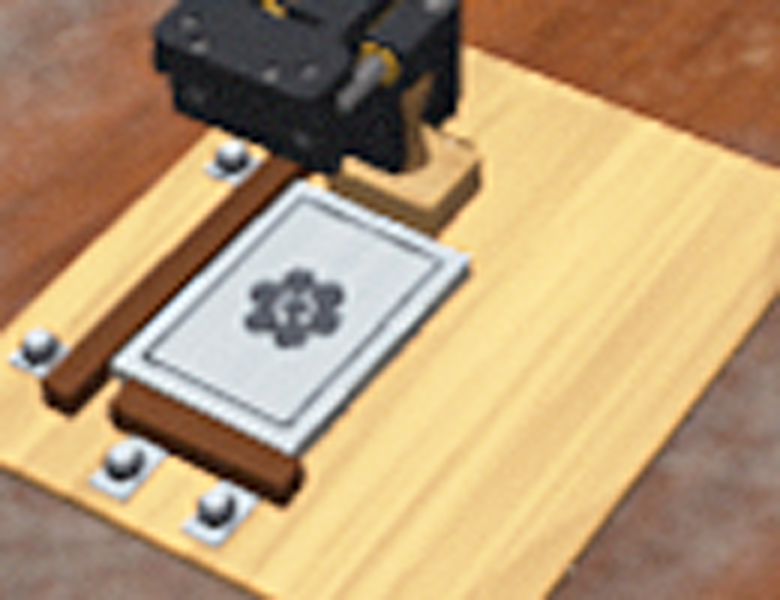

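The plate runs along the rail and is at or just short of the stop. I'll continue in finer steps.

Call:
jog_arm --moves '[[[0,0.0006,0],[0,0,0],0.1],[[0,0.0012,0],[0,0,0],0.1],[[0,0.0012,0],[0,0,0],0.1]]'

```text
time_s: 16.7
position: [0.5489, 0.0668, 0.0539]
tool_rot: [-0.203, 3.134, 0.0]
contact_force: [-0.0, -4.1, 1.2]
grip_width: 0.0201
```

```bash
python3 f.py 3
```

```text
t 16.85 board xy [ 37.2 -28.5] z 0.0539 Fboard [-0.06 -4.7 ] Fz 0.88 sd [0.72 0.42 0.55] W [-0.801 -0.235  0.007]
```

Call:
jog_arm --moves '[[[0,0.0006,0],[0,0,0],0.1],[[0,0.0012,0],[0,0,0],0.1],[[0,0.0012,0],[0,0,0],0.1]]'

```text
time_s: 17.23
position: [0.5487, 0.068, 0.0539]
tool_rot: [-0.203, 3.134, 0.0]
contact_force: [0.7, -4.6, 1.8]
grip_width: 0.0202
```

```bash
python3 f.py 3
```

```text
t 17.38 board xy [ 37.2 -27.4] z 0.0539 Fboard [ 0.74 -4.79] Fz 1.17 sd [0.24 0.14 0.37] W [-0.825 -0.259  0.044]
```

Call:
jog_arm --moves '[[[0,0.0006,0],[0,0,0],0.1],[[0,0.0012,0],[0,0,0],0.1],[[0,0.0012,0],[0,0,0],0.1]]'

```text
time_s: 17.75
position: [0.5487, 0.0687, 0.054]
tool_rot: [-0.203, 3.134, -0.001]
contact_force: [0.3, -7.4, 1.8]
grip_width: 0.0204
```

```bash
python3 f.py 3
```

```text
t 17.9 board xy [ 37.3 -26.6] z 0.054 Fboard [-0.6  -7.37] Fz 0.88 sd [0.33 0.11 0.42] W [-1.293 -0.256  0.038]
```

Call:
jog_arm --moves '[[[0,0.0007,0],[0,0,0],0.1],[[0,0.0012,0],[0,0,0],0.1],[[0,0.0012,0],[0,0,0],0.1]]'

```text
time_s: 18.27
position: [0.5488, 0.0692, 0.0541]
tool_rot: [-0.203, 3.134, -0.003]
contact_force: [0.5, -9.4, 1.8]
grip_width: 0.0202
```

```bash
python3 f.py 3
```

```text
t 18.43 board xy [ 37.4 -26.2] z 0.0541 Fboard [-0.85 -8.79] Fz 1.21 sd [0.32 0.29 0.52] W [-1.646 -0.302  0.006]
```

Call:
jog_arm --moves '[[[0,0.0011,0],[0,0,0],0.1],[[0,0.0011,0],[0,0,0],0.1]]'

```text
time_s: 18.68
position: [0.5489, 0.0694, 0.0541]
tool_rot: [-0.204, 3.133, -0.006]
contact_force: [1.9, -10.2, 0.2]
grip_width: 0.0202
```

```bash
python3 f.py 3
```

```text
t 18.82 board xy [ 37.6 -26. ] z 0.0541 Fboard [ 0.06 -9.68] Fz 0.74 sd [0.36 0.24 0.11] W [-1.809 -0.359  0.051]
```

9.9 N, about 5 N over sliding. Back off, lift, then head for the stamp's spot.

Call:
jog_arm --moves '[[[0,-0.006,0],[0,0,0],0.1],[[0,-0.02,0],[0,0,0],0.1],[[0,-0.04,0],[0,0,0],0.1],[[0,-0.05,-0.05],[0,0,0],0.1],[[0,-0.06,-0.11],[0,0,0],0.1],[[0,-0.06,-0.11],[0,0,0],0.1]]'

```text
time_s: 19.58
position: [0.5584, 0.0084, 0.1686]
tool_rot: [-0.201, 3.125, -0.008]
contact_force: [0.3, 0.8, -0.7]
grip_width: 0.0202
```

```bash
python3 -c "
from h import *
rel([.5695,-.2877,.164],36.5)
im=capture('scene'); cv2.imwrite('pics/s8.png',cv2.resize(cv2.cvtColor(im,cv2.COLOR_RGB2BGR)[220:320,140:270],None,fx=6,fy=6,interpolation=cv2.INTER_CUBIC))"
```

```text
shift [0.0269, -0.2951, 0.0061] turn [-0.0004, 0.0119, 1.062]
```

View pics/s8.png

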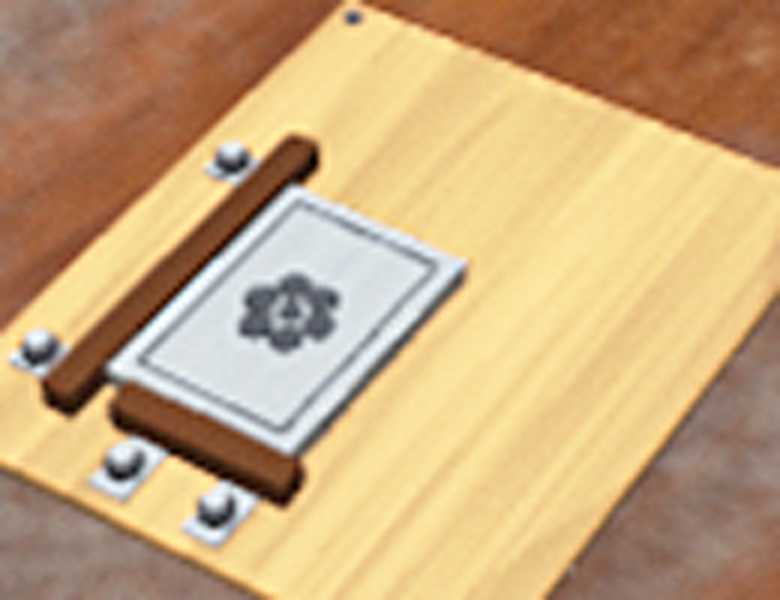

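The plate looks flush on both bars. Moving over the stamp's place; the top view will be free there to check before I release it.

Call:
jog_arm --moves '[[[0.027,-0.295,0.006],[0,0.012,1.062],0.1],[[0.027,-0.295,0.006],[0,0.012,1.062],0.1],[[0.027,-0.295,0.006],[0,0.012,1.062],0.1],[[0.027,-0.295,0.006],[0,0.012,1.062],0.1],[[0.027,-0.295,0.006],[0,0.012,1.062],0.1],[[0.027,-0.295,0.006],[0,0.012,1.062],0.1],[[0.027,-0.295,0.006],[0,0.012,1.062],0.1],[[0.027,-0.295,0.006],[0,0.012,1.062],0.1],[[0.027,-0.295,0.006],[0,0.012,1.062],0.1]]'

```text
time_s: 20.75
position: [0.5682, -0.2864, 0.1607]
tool_rot: [-1.408, -2.802, 0.002]
contact_force: [0.8, -0.7, -0.7]
grip_width: 0.0205
```

```bash
sed -i "s/(105,188,205,262)/(112,180,205,262)/; s/comp1/comp2/" m.py; python3 m.py; python3 -c "
from h import *
rel([.5695,-.2877,.044],36.5); print(get_state()['joint_positions'])"
```

```text
plate ((539.6961669921875, 139.8122100830078), (81.40791320800781, 111.26029205322266), 6.4162068367004395)
board ((518.9724731445312, 104.943359375), (235.03855895996094, 263.77020263671875), 7.341976165771484)
quad [[215, 256], [100, 275], [90, 175], [201, 158]] [[0.4198, -0.0414], [0.3841, 0.2212], [0.6181, 0.2514], [0.6519, -0.0116]]
rail ((585.6224975585938, 143.45217895507812), (16.4832763671875, 149.31344604492188), 7.339457035064697)
stop ((520.8326416015625, 199.65792846679688), (74.4992446899414, 15.80978012084961), 8.062068939208984)
shift [-0.0021, 0.0008, 0.1169] turn [-0.0038, -0.0037, 0.0018]
[-0.64985905  0.63065252  1.24085096 -0.00268539  1.27469018 -1.28790998]
```

View pics/comp2.png

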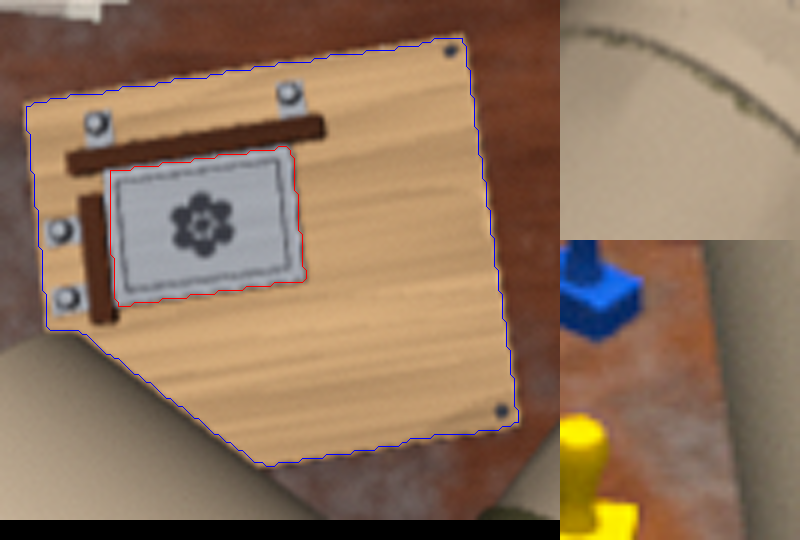

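The plate sits in the corner in the top view, but the coarse rectangle reads 6.4° against the board's 7.3°. I'll check with line fits on an upsampled image.

```bash
cat > a.py <<'E'
from h import *
im=np.mean([capture('top') for _ in range(4)],0).astype(np.uint8)
k=8; u=cv2.resize(im[150:285,80:225],None,fx=k,fy=k,interpolation=cv2.INTER_CUBIC).astype(int)
def fit(mask,z,nm):
    cs,_=cv2.findContours(mask.astype(np.uint8),cv2.RETR_EXTERNAL,cv2.CHAIN_APPROX_NONE); c=max(cs,key=cv2.contourArea).reshape(-1,2)
    P=ray('top',(c+.5)/k-.5+[80,150],z)*1000
    b=np.array([wb(p/1000) for p in P]); (cx,cy),_,_=cv2.minAreaRect(b.astype(np.float32)); lo,hi=b.min(0),b.max(0)
    for i,e in((0,'-x'),(0,'+x'),(1,'-y'),(1,'+y')):
        v=(lo if e[0]=='-' else hi)[i]; j=1-i
        s=(abs(b[:,i]-v)<4.5)&(b[:,j]>lo[j]+9)&(b[:,j]<hi[j]-9)
        if s.sum()<30: continue
        d=cv2.fitLine(b[s].astype(np.float32),cv2.DIST_HUBER,0,.01,.01).ravel(); a=np.degrees(np.arctan2(d[1],d[0]))
        print(nm,e,'pos',round(d[2+i],2),'ang rel board frame',round((a+45)%90-45,2),s.sum())
R,G,Bc=u[...,0],u[...,1],u[...,2]
yy,xx=np.mgrid[:u.shape[0],:u.shape[1]]
fit(cv2.morphologyEx(((R-Bc<35)&(R>115)&(xx>25*k)&(xx<85*k)&(yy>30*k)&(yy<90*k)).astype(np.uint8),cv2.MORPH_CLOSE,np.ones((25,25))),.018,'plate')
fit((R<125)&(R-Bc>15)&(yy<47*k)&(yy>25*k)&(xx>20*k)&(xx<90*k),.022,'rail')
E
python3 a.py
```

```text
plate -x pos -3.02 ang rel board frame -1.04 327
plate +x pos 77.23 ang rel board frame -1.11 323
plate -y pos -10.25 ang rel board frame -1.4 220
plate +y pos 100.38 ang rel board frame -0.72 220
rail -x pos 77.53 ang rel board frame -0.03 330
rail +x pos 91.59 ang rel board frame -0.09 456
```

All four plate edges read about 1.1° clockwise of the rail, so the plate is not flush: it took the slight yaw of the stamp in the grip. I still hold the stamp, so I'll redo both pushes with the yaw corrected by +1.1° and the push nearer the open ends.

```bash
python3 -c "
from h import *
p=bw(-45,30); rel([p[0],p[1],.160],8.5)"
```

```text
shift [0.3868, 0.1518, 0.0018] turn [-0.0045, -0.0027, 0.4895]
```

Call:
jog_arm --moves '[[[0.1,0,0.0018],[-0.0045,-0.0027,0.4895],0.1],[[0.2,0,0.0018],[-0.0045,-0.0027,0.4895],0.1],[[0.387,0.152,0.0018],[-0.0045,-0.0027,0.4895],0.1],[[0.387,0.152,0.0018],[-0.0045,-0.0027,0.4895],0.1],[[0.387,0.152,0.0018],[-0.0045,-0.0027,0.4895],0.1],[[0.387,0.152,0.0018],[-0.0045,-0.0027,0.4895],0.1],[[0.387,0.152,0.0018],[-0.0045,-0.0027,0.4895],0.1],[[0.387,0.152,0.0018],[-0.0045,-0.0027,0.4895],0.1],[[0.387,0.152,0.0018],[-0.0045,-0.0027,0.4895],0.1],[[0.387,0.152,0.0018],[-0.0045,-0.0027,0.4895],0.1]]'

```text
time_s: 22.3
position: [0.4601, 0.1135, 0.16]
tool_rot: [2.053, 2.378, -0.0]
contact_force: [0.3, -0.4, -0.9]
grip_width: 0.02
```

```bash
python3 -c "
from h import *
p=bw(-45,30); rel([p[0],p[1],.054],8.5)"; python3 f.py 3
```

```text
shift [0.0009, -0.0002, 0.106] turn [0.0, 0.0002, -0.0017]
t 22.45 board xy [-44.8  29.5] z 0.16 Fboard [-0.19  0.  ] Fz -0.2 sd [0.52 0.39 0.16] W [-0.056 -0.073 -0.003]
```

Call:
jog_arm --moves '[[[0,0,0.05],[0,0,0],0.1],[[0,0,0.09],[0,0,0],0.1],[[0,0,0.106],[0,0,0],0.1],[[0,0,0.106],[0,0,0],0.1],[[0,0.008,0.106],[0,0,0],0.1],[[0,0.015,0.106],[0,0,0],0.1],[[0,0.019,0.106],[0,0,0],0.1],[[0,0.022,0.106],[0,0,0],0.1],[[0,0.023,0.106],[0,0,0],0.1],[[0,0.024,0.106],[0,0,0],0.1],[[0,0.025,0.106],[0,0,0],0.1]]'

```text
time_s: 23.82
position: [0.4848, 0.1174, 0.054]
tool_rot: [-2.052, -2.378, 0.0]
contact_force: [-1.1, 0.3, -0.8]
grip_width: 0.02
```

```bash
python3 f.py 3
```

```text
t 23.98 board xy [-19.8  29.9] z 0.054 Fboard [ 0.37 -0.04] Fz -0.75 sd [0.27 0.45 0.41] W [-0.026 -0.101 -0.018]
```

Call:
jog_arm --moves '[[[0,0.0007,0],[0,0,0],0.1],[[0,0.0014,0],[0,0,0],0.1],[[0,0.0021,0],[0,0,0],0.1],[[0,0.0021,0],[0,0,0],0.1]]'

```text
time_s: 24.48
position: [0.4864, 0.1176, 0.0538]
tool_rot: [-2.052, -2.378, 0.002]
contact_force: [-3.7, -0.4, 0.1]
grip_width: 0.0203
```

```bash
python3 f.py 3
```

```text
t 24.62 board xy [-18.   29.9] z 0.0538 Fboard [-3.92 -0.94] Fz -0.23 sd [0.63 0.12 0.29] W [-0.273  0.616 -0.056]
```

Call:
jog_arm --moves '[[[0,0.0006,0],[0,0,0],0.1],[[0,0.0012,0],[0,0,0],0.1],[[0,0.0012,0],[0,0,0],0.1]]'

```text
time_s: 25.0
position: [0.4871, 0.1177, 0.0537]
tool_rot: [-2.051, -2.378, 0.004]
contact_force: [-7.2, -2.1, 3.1]
grip_width: 0.0204
```

```bash
python3 f.py 3
```

```text
t 25.15 board xy [-17.5  29.9] z 0.0537 Fboard [-6.97 -0.84] Fz 2.41 sd [0.5  0.3  0.58] W [-0.439  1.184 -0.012]
```

Call:
jog_arm --moves '[[[0,0.0008,0],[0,0,0],0.1],[[0,0.0013,0],[0,0,0],0.1],[[0,0.0013,0],[0,0,0],0.1]]'

```text
time_s: 25.52
position: [0.4874, 0.1178, 0.0536]
tool_rot: [-2.049, -2.377, 0.007]
contact_force: [-7.7, -2.6, 4.2]
grip_width: 0.0208
```

```bash
python3 f.py 3
```

```text
t 25.68 board xy [-17.1  29.9] z 0.0536 Fboard [-8.87 -1.55] Fz 4.41 sd [0.44 0.24 0.66] W [-0.451  1.484 -0.023]
```

9 N at the rail. Now the stop push again, with the yaw corrected and slightly nearer the rail.

Call:
jog_arm --moves '[[[0,-0.005,0],[0,0,0],0.1],[[0,-0.015,0],[0,0,0],0.1],[[0,-0.03,0],[0,0,0],0.1],[[0,-0.03,-0.04],[0,0,0],0.1],[[0,-0.03,-0.07],[0,0,0],0.1],[[0,-0.03,-0.07],[0,0,0],0.1]]'

```text
time_s: 26.42
position: [0.4591, 0.1135, 0.1255]
tool_rot: [2.051, 2.379, -0.001]
contact_force: [-0.8, 0.0, -0.4]
grip_width: 0.0199
```

```bash
python3 -c "
from h import *
p=bw(43,-65); rel([p[0],p[1],.122],98.5)"
```

```text
shift [-0.0959, 0.0871, 0.0035] turn [-0.001, 0.0004, -1.5715]
```

Call:
jog_arm --moves '[[[-0.05,0,0.003],[0,0,-0.3],0.1],[[-0.096,0.04,0.003],[0,0,-0.5],0.1],[[-0.096,0.087,0.003],[0,0,-1.571],0.1],[[-0.096,0.087,0.003],[0,0,-1.571],0.1],[[-0.096,0.087,0.003],[0,0,-1.571],0.1],[[-0.096,0.087,0.003],[0,0,-1.571],0.1],[[-0.096,0.087,0.003],[0,0,-1.571],0.1],[[-0.096,0.087,0.003],[0,0,-1.571],0.1],[[-0.096,0.087,0.003],[0,0,-1.571],0.1],[[-0.096,0.087,0.003],[0,0,-1.571],0.1],[[-0.096,0.087,0.003],[0,0,-1.571],0.1]]'

```text
time_s: 27.8
position: [0.559, 0.0313, 0.1218]
tool_rot: [0.229, -3.132, 0.001]
contact_force: [-0.3, 0.2, -0.5]
grip_width: 0.0203
```

```bash
python3 f.py 3; python3 -c "
from h import *
p=bw(43,-65); rel([p[0],p[1],.054],98.5)"
```

```text
t 27.95 board xy [ 42.8 -65.1] z 0.1223 Fboard [ 0.85 -0.04] Fz -1.14 sd [0.68 0.32 0.44] W [ 0.067 -0.156 -0.002]
shift [-0.0002, 0.0001, 0.0683] turn [-0.0007, -0.0006, -0.0014]
```

Call:
jog_arm --moves '[[[0,0,0.05],[0,0,0],0.1],[[0,0,0.068],[0,0,0],0.1],[[0,0,0.068],[0,0,0],0.1],[[0,0.008,0.068],[0,0,0],0.1],[[0,0.016,0.068],[0,0,0],0.1],[[0,0.024,0.068],[0,0,0],0.1],[[0,0.029,0.068],[0,0,0],0.1],[[0,0.032,0.068],[0,0,0],0.1],[[0,0.034,0.068],[0,0,0],0.1],[[0,0.035,0.068],[0,0,0],0.1],[[0,0.036,0.068],[0,0,0],0.1],[[0,0.037,0.068],[0,0,0],0.1]]'

```text
time_s: 29.45
position: [0.5537, 0.0678, 0.0542]
tool_rot: [0.23, -3.133, 0.001]
contact_force: [0.1, -1.0, -0.7]
grip_width: 0.02
```

```bash
python3 f.py 3
```

```text
t 29.6 board xy [ 42.1 -28.1] z 0.0542 Fboard [0.22 0.35] Fz -0.49 sd [0.6  0.45 0.55] W [ 0.046 -0.127 -0.007]
```

Call:
jog_arm --moves '[[[0,0.0007,0],[0,0,0],0.1],[[0,0.0014,0],[0,0,0],0.1],[[0,0.0021,0],[0,0,0],0.1],[[0,0.0021,0],[0,0,0],0.1]]'

```text
time_s: 30.1
position: [0.5536, 0.0696, 0.0544]
tool_rot: [0.231, -3.133, 0.002]
contact_force: [1.3, -5.0, 0.7]
grip_width: 0.0204
```

```bash
python3 f.py 3
```

```text
t 30.25 board xy [ 42.2 -26.3] z 0.0544 Fboard [-0.2  -4.89] Fz 0.41 sd [0.16 0.44 0.24] W [-0.876 -0.259  0.03 ]
```

Call:
jog_arm --moves '[[[0,0.0006,0],[0,0,0],0.1],[[0,0.0012,0],[0,0,0],0.1],[[0,0.0012,0],[0,0,0],0.1]]'

```text
time_s: 30.62
position: [0.5536, 0.0702, 0.0545]
tool_rot: [-0.231, 3.133, -0.004]
contact_force: [0.6, -7.1, 0.7]
grip_width: 0.0204
```

```bash
python3 f.py 3
```

```text
t 30.77 board xy [ 42.3 -25.8] z 0.0545 Fboard [-0.77 -7.25] Fz 0.48 sd [0.18 0.09 0.54] W [-1.379 -0.26   0.021]
```

Call:
jog_arm --moves '[[[0,0.0007,0],[0,0,0],0.1],[[0,0.0013,0],[0,0,0],0.1],[[0,0.0013,0],[0,0,0],0.1]]'

```text
time_s: 31.15
position: [0.5537, 0.0706, 0.0546]
tool_rot: [-0.231, 3.132, -0.006]
contact_force: [1.4, -9.0, 0.4]
grip_width: 0.0206
```

```bash
python3 f.py 3
```

```text
t 31.3 board xy [ 42.5 -25.4] z 0.0546 Fboard [ 0.4  -9.52] Fz 0.27 sd [0.35 0.22 0.22] W [-1.703 -0.356  0.035]
```

Call:
jog_arm --moves '[[[0,-0.006,0],[0,0,0],0.1],[[0,-0.02,0],[0,0,0],0.1],[[0,-0.04,0],[0,0,0],0.1],[[0,-0.05,-0.05],[0,0,0],0.1],[[0,-0.06,-0.11],[0,0,0],0.1],[[0,-0.06,-0.11],[0,0,0],0.1]]'

```text
time_s: 32.05
position: [0.5644, 0.0098, 0.1692]
tool_rot: [-0.228, 3.124, -0.01]
contact_force: [0.3, -0.1, -1.2]
grip_width: 0.0201
```

```bash
python3 -c "
from h import *
rel([.5695,-.2877,.164],36.5)"
```

```text
shift [0.0382, -0.2951, 0.0068] turn [-0.0014, 0.0115, 1.0795]
```

Call:
jog_arm --moves '[[[0.038,-0.295,0.005],[-0.001,0.0115,1.08],0.1],[[0.038,-0.295,0.005],[-0.001,0.0115,1.08],0.1],[[0.038,-0.295,0.005],[-0.001,0.0115,1.08],0.1],[[0.038,-0.295,0.005],[-0.001,0.0115,1.08],0.1],[[0.038,-0.295,0.005],[-0.001,0.0115,1.08],0.1],[[0.038,-0.295,0.005],[-0.001,0.0115,1.08],0.1],[[0.038,-0.295,0.005],[-0.001,0.0115,1.08],0.1],[[0.038,-0.295,0.005],[-0.001,0.0115,1.08],0.1],[[0.038,-0.295,0.005],[-0.001,0.0115,1.08],0.1]]'

```text
time_s: 33.17
position: [0.5698, -0.2871, 0.1657]
tool_rot: [-1.411, -2.807, 0.0]
contact_force: [0.8, 0.2, -0.8]
grip_width: 0.0202
```

```bash
python3 a.py; python3 -c "
from h import *
rel([.5695,-.2877,.044],36.5)"
```

```text
plate -x pos -2.17 ang rel board frame -0.01 327
plate +x pos 78.16 ang rel board frame 0.05 322
plate -y pos -9.51 ang rel board frame -0.08 217
plate +y pos 100.92 ang rel board frame 0.16 219
rail -x pos 78.44 ang rel board frame -0.1 470
rail +x pos 91.59 ang rel board frame -0.09 456
shift [-0.0001, -0.0004, 0.1219] turn [-0.0003, 0.0003, 0.0004]
```

The plate now reads square to 0.1° and in contact with the rail. Setting the stamp down, slowly at the end.

Call:
jog_arm --moves '[[[0,0,0.05],[0,0,0],0.1],[[0,0,0.09],[0,0,0],0.1],[[0,0,0.112],[0,0,0],0.1],[[0,0,0.118],[0,0,0],0.1],[[0,0,0.12],[0,0,0],0.1],[[0,0,0.1215],[0,0,0],0.1]]'

```text
time_s: 34.12
position: [0.5702, -0.2877, 0.0455]
tool_rot: [1.412, 2.804, -0.001]
contact_force: [0.2, -0.3, 0.2]
grip_width: 0.0204
```

```bash
python3 f.py 3
```

```text
t 34.27 board xy [  12.5 -382.7] z 0.0451 Fboard [-0.16 -0.05] Fz -0.46 sd [0.48 0.41 0.29] W [ 0.013 -0.098  0.004]
```

Call:
jog_arm --moves '[[[0,0,0.0008],[0,0,0],0.1],[[0,0,0.0016],[0,0,0],0.1],[[0,0,0.0022],[0,0,0],0.1]]'

```text
time_s: 34.65
position: [0.57, -0.2875, 0.0428]
tool_rot: [1.413, 2.805, -0.001]
contact_force: [0.0, -0.0, -0.6]
grip_width: 0.0203
```

```bash
python3 f.py 3
```

```text
t 34.8 board xy [  12.5 -382.6] z 0.0428 Fboard [-0.18  0.2 ] Fz -0.69 sd [0.5  0.55 0.21] W [-0.034 -0.134  0.002]
```

Call:
jog_arm --moves '[[[0,0,0.0006],[0,0,0],0.1],[[0,0,0.0012],[0,0,0],0.1],[[0,0,0.0018],[0,0,0],0.1]]'

```text
time_s: 35.17
position: [0.5702, -0.2879, 0.0417]
tool_rot: [1.412, 2.804, -0.002]
contact_force: [-2.2, 0.1, 8.6]
grip_width: 0.02
```

```bash
python3 f.py 3
```

```text
t 35.33 board xy [  12.7 -383. ] z 0.0417 Fboard [-1.53 -0.03] Fz 5.1 sd [0.19 0.1  0.51] W [-0.007  0.035 -0.002]
```

Contact at z = 41.7 mm. Releasing.

Call:
jog_arm --moves '[[[0,0,-0.0003],[0,0,0],0.3],[[0,0,-0.0003],[0,0,0],0.5],[[0,0,-0.0003],[0,0,0],0.65],[[0,0,-0.0003],[0,0,0],0.65],[[0,0,-0.0003],[0,0,0],0.65],[[0,0,-0.03],[0,0,0],0.65],[[0,0,-0.07],[0,0,0],0.65],[[0,0,-0.13],[0,0,0],0.65],[[0,0,-0.2],[0,0,0],0.65]]'

```text
time_s: 36.45
position: [0.5696, -0.2873, 0.2359]
tool_rot: [1.413, 2.804, -0.001]
contact_force: [0.7, -0.6, 0.8]
grip_width: 0.0574
```

```bash
python3 -c "
from h import *
rel([.225,-.474,.247],-64.6)"
```

```text
shift [0.0551, -0.388, -0.0111] turn [0.0014, 0.0012, 1.7651]
```

Call:
jog_arm --moves '[[[0.055,-0.388,-0.011],[0,0,1.76],0.65],[[0.055,-0.388,-0.011],[0,0,1.76],0.65],[[0.055,-0.388,-0.011],[0,0,1.76],0.65],[[0.055,-0.388,-0.011],[0,0,1.76],0.65],[[0.055,-0.388,-0.011],[0,0,1.76],0.65],[[0.055,-0.388,-0.011],[0,0,1.76],0.65],[[0.055,-0.388,-0.011],[0,0,1.76],0.65],[[0.055,-0.388,-0.011],[0,0,1.76],0.65],[[0.055,-0.388,-0.011],[0,0,1.76],0.65],[[0.055,-0.388,-0.011],[0,0,1.76],0.65],[[0.055,-0.388,-0.011],[0,0,1.76],0.65]]'

```text
time_s: 37.83
position: [0.2251, -0.474, 0.2469]
tool_rot: [3.061, 0.699, 0.001]
contact_force: [0.0, -0.2, -0.0]
grip_width: 0.0574
```

```bash
python3 a.py; python3 -c "
from h import *
im=cv2.cvtColor(capture('top'),cv2.COLOR_RGB2BGR); a=cv2.imread('pics/top0.png')
A=lambda x:cv2.resize(x[130:260,85:385],None,fx=2.6,fy=2.2)
cv2.imwrite('pics/fin.png',np.vstack([A(a),A(im)]))"
```

```text
plate -x pos -1.98 ang rel board frame -0.02 327
plate +x pos 79.1 ang rel board frame -0.15 323
plate -y pos -9.44 ang rel board frame -0.09 220
plate +y pos 101.54 ang rel board frame -0.18 222
rail -x pos 78.53 ang rel board frame 0.02 455
rail +x pos 90.9 ang rel board frame -0.07 450
```

The viewer limit is reached, so I'll check the stamp and bystanders numerically by image difference.

```bash
python3 -c "
from h import *
a=cv2.imread('pics/top0.png').astype(int); b=cv2.cvtColor(capture('top'),cv2.COLOR_RGB2BGR).astype(int)
for n,(u,v,r) in dict(s1=(297,240,14),s3=(366,229,14),tin=(300,142,15),stamp2=(320,187,16),yel=(274,196,14),yel2=(366,177,14),blue=(342,148,14)).items():
    A,C=[x[v-r:v+r,u-r:u+r].astype(np.float32).mean(2) for x in(a,b)]
    (dx,dy),resp=cv2.phaseCorrelate(A,C,cv2.createHanningWindow(A.shape[::-1],cv2.CV_32F)); print(n,'meandiff',np.abs(A-C).mean().round(1),'shift px',round(dx,2),round(dy,2),round(resp,2))
"
```

```text
s1 meandiff 1.1 shift px 0.07 0.04 0.96
s3 meandiff 1.1 shift px 0.08 0.02 1.01
tin meandiff 0.2 shift px -0.04 0.04 0.99
stamp2 meandiff 2.9 shift px 0.51 0.17 0.99
yel meandiff 0.9 shift px -0.05 -0.01 1.0
yel2 meandiff 1.0 shift px 0.1 -0.01 0.98
blue meandiff 1.2 shift px -0.1 0.12 0.99
```

The stamp is upright within about 1 mm of its start, and the bystanders haven't moved.

```bash
python3 -c "
from bench import *
print(sign_off())"
```

```text
the job is handed in; nothing more can be done
None
```

The plate is home in the corner, flush against the long rail and the short stop. The pale stamp is back on the table about 1 mm from where it started. I handed the job in at about 38 s.

- **First attempt failed its check:** I pushed the plate against the rail, then along it to the stop, and the plate ended about 1.1° off square. It had apparently taken the slight yaw of the stamp in the grip. I kept hold of the stamp, corrected its yaw, and redid both presses, rail first and then stop.
- **Forces:** sliding took about 4 to 4.5 N, and the final presses read about 9 N at the rail and 9.5 N at the stop, so about 5 N more each time. The first sliding reading was lower, at 2.7 N. The highest force reading during any press was about 10 N in all, including the sliding share, so the rail and stop stayed well under 12 N.
- **Last checks:** all four plate edges are within 0.2° of the board's axes. The plate edge and the rail face agree to within about 0.6 mm, the limit of the camera measurement. I did not measure the stop face again; contact there shows only as the rise in force.
- **Stamp and bystanders:** the stamp's image matches its starting picture, shifted by about half a pixel, which fits it standing upright. The other stamps and the tin show no shift (0.1 px or less). I checked these by image comparison only, because the 12-picture viewing limit was used up.

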